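# Catch a hammer-head hold-down in the strut of a plate fixture

### The job

The plywood plate on the fixture is held down at one end only. Take the second hold-down out of its storage block and fit it to the aluminium strut beside the free end of the plate: feel its hammer head lengthwise into the slot with the steel finger pointing along the strut away from the first hold-down, push it down against its spring, turn it a quarter turn clockwise (seen from above) until it stops, and let it spring up so that the head is caught under the lips and the finger lies over the plate. Work gently: do not force the strut, and leave the plate and the things round about where they are.

Things in the scene. Friction and masses are not known exactly. Their poses are not given: they have to be found in the camera images.
- fixture: Wooden fixture fixed to the bench with an aluminium strut 200 mm long, 41 wide, on it. Origin at bench height under the nominal centre line of the strut's slot, half-way along; x along the strut, z up, the plate on the -y side. Strut top at z = 56 mm. The first hold-down is fitted at x = -45 mm, 129 mm high over the bench; the second belongs at x = 38 mm (15 to 48 will do).
- slot_place (a point): Nominal middle of the slot at the strut's top, at fixture x = 38 mm; axes as the fixture. The slot is 22 mm wide; its lips reach 7 mm down, then the channel is 36 mm wide, 31 deep. To suit plate widths the strut shifts on slotted feet: it lies parallel to x but up to 10 mm off in y, either way, anew each time. That is NOT in this reading: find it by feel (its back is free, +y) or by looking.
- hold_down: The loose hold-down, about 0.2 kg, 86 mm tall; origin under its hammer head, z up along the stem, x along head and bar grip and towards the finger's tip. The neck above the head is 20 mm wide, round but for square corners at +x+y and -x-y: between the lips it turns only clockwise from lengthwise and stops after 90 to 100 degrees; twisting on with over 0.4 N m is forcing.
- grip (a point): Centre of the hold-down's grip, a black bar 44 mm long (x), 12 mm thick (y), 26 mm high, 73 mm above the head's underside. Its axes are the hold-down's. A black cup 25 mm across begins 23 mm below this point: fingers must stay above it.
- head (a point): Centre of the hammer head, 69.5 mm below the grip's centre: 30 mm (x) by 19 mm (y), 7 mm high, square-edged. When caught it lies about 45.5 mm above the fixture's origin with its x across the strut.
- collar (a point): Centre of the underside of the steel collar (38 mm across, 6 mm thick) that slides on the stem under a spring. At rest 4 mm above the head's top; it moves up to 8 mm towards the grip, 4 N at first plus 1 N per mm. It lands on the strut; the head is clear of the lips at 3 to 8 mm, so press with some 9 to 11 N, turn while pressing, let go: the spring lifts the head to the lips.
- finger_tip (a point): End of the steel finger on the collar, on its underside, 62 mm from the stem along the hold-down's x; 14 mm wide, 6 mm thick. It turns with the grip.
- rack: Plywood storage block fixed to the bench, 72 x 112 x 28 mm, origin at bench height under its middle. Two pockets, 36 mm (its x) by 24 mm, 19 mm deep, at y = -27 (empty) and y = 27 mm. The hold-down stands in the second, collar on the block's top, its x about along the block's x; draw it straight up 20 mm or more.
- plate_mid (a point): Centre of the loose plywood plate (105 mm along the strut, 62 x 9 mm) on the fixture's bed. Its top is 2 mm below the strut's top, so the finger swings over it.
- carton: Small cardboard carton on the bench, 60 x 86 x 45 mm, origin under its middle. Leave alone.
- clear_tape: Roll of tape lying on the bench, 55 mm across, 18 mm high, origin under its middle. Leave alone.
Not all that is in view belongs to the job. Leave any orange look-alike of the hold_down alone.

How it is judged:
By the outcome, as a careful person would: the job done as asked, in the order asked, and still so for the second after the job is handed in, with the robot touching nothing.
It also fails if it takes over 61 s, if anything falls off the work surface, if the arm or the gripper's body presses on something with over 40 N, if the wrist force passes 120 N, or if a joint passes its speed limit or range.

### The arm

A 6-joint arm with a two-finger parallel gripper is mounted at the origin on a cart in front of the work surface, level with it; the furniture and walls round the work are solid. World frame = base frame: x ahead of the robot, y to its left, z up, the work surface at z = 0. Lengths are in mm, angles in rad, forces in N, time in s.
With the tool pointing down it reaches from about 400 to 925 mm from the base axis. Payload 12.5 kg.
Tool frame: the origin (TCP) lies between the finger pads; the fingertips stand 11 mm ahead of it and the grasp point (between the pads) lies 8 mm behind it (env.tip_extent is the distance from the TCP to the fingertips, in mm); x points along the fingers, z is the direction in which the jaws open and shut, and the axes are right-handed (so a half turn about x gives the same grasp; the last joint's range is limited). The gripper opens to 95 mm and grips with 3 to 60 N. Pads are 20 mm wide; open, the fingers measure 119 mm over their backs; the gripper's body (75 mm by 180 mm) begins 59 mm behind the grasp point.
Start: joints at [1.186, 0.491, 1.559, -0, 1.092, -0.106], TCP at [171.984, 600.889, 225.661] pointing down, gripper open.
Joint ranges: [-3.1, 3.1], [-0.84, 2.19], [0.05, 2.79], [-1.13, 4.28], [0.06, 2.93], [-2.69, 2.69]. Speed limits (rad/s): [2.22, 2.22, 2.79, 3.14, 3.14, 3.14].

### API

Orientations are given as [roll, pitch, yaw] about the fixed x, y, z axes, in that order (R = Rz(yaw) Ry(pitch) Rx(roll)).
In Python, from cell import status, imaging, env gives the robot as it stands. The module is installed in compiled form; this text tells all that it offers.
- The arm moves only by the tool apply_moves, never from a script. Its argument "increments" is a list of rows, each a list of 5 numbers: the closure, from 0 (fully open) to 1 (shut), then the shift along the tool's x, y, z in mm, then the turn about the tool's x in degrees. A call has 1 to 10 rows; each row shifts and turns the commanded pose from where the row before left it, along the tool's axes as they then stand; what a row does not reach is not made up. A row lasts 1/10 s, in which the tool goes at most 50 mm and 8.59 degrees, less where a joint would pass 70% of its speed; a pose out of reach is approached as far as the arm can. A call with a gripper value outside its range is refused whole. The fingers move at their own pace and stop on an object; the grip force is fixed at half the most. Time passes only in rows, so rows that do not move let the fingers close. It gives the time, the measured TCP pose, the force and the opening at its end, in the units of the state.
- status.state(): the state, without advancing time (a new reading comes with each control period).
- imaging.read_camera(name): name is "side" or "top"; returns a dict with "pixels" (480x640x3 uint8, red, green, blue), "fovy" (degrees; the focal length in pixels is half the picture's height over the tangent of half this angle, whatever the lens; pixels are square), "cx", "cy" (the principal point, pixels), "R" (3x3) and "t" (3): a world point X has camera coordinates R X + t. Camera axes: x right, y down, z forward; pixel columns grow to the right and rows downward; lengths in mm; the calibration is good to about 2 mm. A picture is of the moment at which its call begins. There is no depth.
- env.job_done(): hands the job in, once; it reports no verdict.
The state is a dict: "t": time; "joints": joint angles; "qvel": joint speeds; "tau": joint torques, N m; "eef_pos": TCP position; "tcp_rot": TCP orientation; "ft_force": force on the tool from outside, world axes, zero at the start; "moment": the same for the moment, N m; "opening": opening from 0.0 (shut) to 1.0 (fully open).
Only numpy, scipy, OpenCV 4.12 (cv2) and the standard library are available. Lean on these libraries where they do the work, as an engineer would, in place of code of your own. Each camera call takes 0.05 s, during which the arm holds its last target. There are 200 camera calls.

## Working session

There is one attempt and no reset: what is moved stays moved. The work goes in short steps, Python scripts to look and compute and a tool call to move; the robot and the scene stay as the last step left them, time stands still between calls to the robot, and variables do not carry over. Pictures are saved under pics/ and viewed, about 8 in all and at most 12, crops included, and the job is handed in when it is done.

Besides the shell and the picture viewer there is one more tool, called after ">>>" as a command line: name --pt "numbers of a row" for each row, then --argument value for the rest. apply_moves: Moves the arm, as the interface text tells. Its arguments: {"type":"object","properties":{"increments":{"type":"array"}},"required":["increments"]}

```bash
mkdir -p pics
cat > h.py <<'E'
import numpy as np, cv2, json
from cell import status, imaging, env
def grab(name,fn=None):
    c=imaging.read_camera(name); im=cv2.cvtColor(c['pixels'],cv2.COLOR_RGB2BGR)
    if fn: cv2.imwrite('pics/'+fn,im)
    np.savez(name+'.npz',**c); return c,im
def f(c): return 240/np.tan(np.radians(c['fovy'])/2)
def proj(c,X):
    p=np.asarray(c['R'])@np.asarray(X,float)+np.asarray(c['t']); return p[:2]/p[2]*f(c)+[c['cx'],c['cy']]
def ray(c,uv,z):
    R=np.asarray(c['R']);o=-R.T@np.asarray(c['t']);d=R.T@np.array([(uv[0]-c['cx'])/f(c),(uv[1]-c['cy'])/f(c),1])
    return o+d*(z-o[2])/d[2]
E
python3 - <<'E'
from h import *
for n in('top','side'):
    c,im=grab(n,n+'0.png'); print(n,c['fovy'],c['cx'],c['cy'],-np.array(c['R']).T@c['t'],np.array(c['R'])[2])
print(status.state())
E
```

```text
top 54.53141832351742 323.61182529292546 245.02307887292497 [410.05616139 -13.68708957 999.70826728] [ 0.22350208  0.02898638 -0.97427235]
side 51.83299975811375 315.86845788293505 237.81929056800251 [ 491.92873472 -788.23910806  741.64931373] [ 0.10628035  0.76586339 -0.6341591 ]
{'t': 0.1, 'joints': array([ 1.18639444e+00,  4.91523843e-01,  1.55941116e+00, -9.04423947e-06,
        1.09173613e+00, -1.05579988e-01]), 'qvel': array([ 0.00154568, -0.00152103, -0.00232709,  0.00011405,  0.00248703,
       -0.00173512]), 'tau': array([ 3.38310398e-03, -6.13625336e+01, -2.58605719e+01,  6.94760308e-02,
        4.70133265e-02, -2.34887608e-06]), 'eef_pos': array([171.89827246, 600.66318482, 225.09712689]), 'tcp_rot': array([ 3.0434504 ,  1.56971781, -1.94775631]), 'ft_force': array([0.29051333, 0.09676581, 0.13294637]), 'moment': array([ 0.01224476, -0.04752034, -0.02417329]), 'opening': 1.0003235281398866}
```

View pics/top0.png

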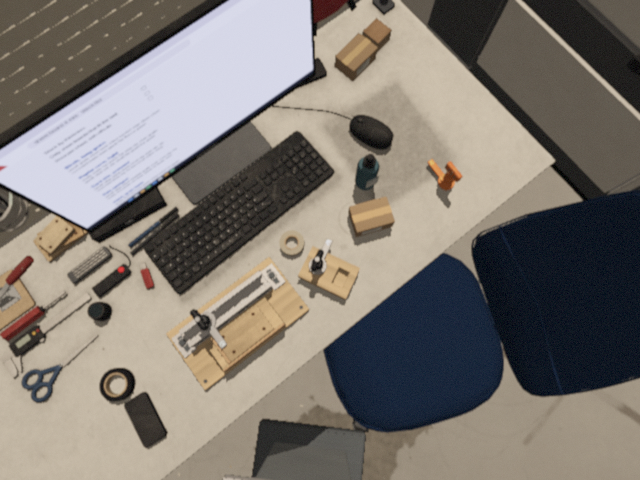

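View pics/side0.png

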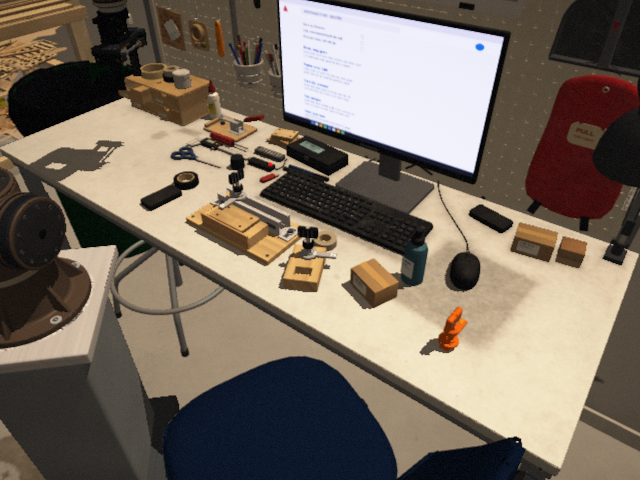

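The top view shows the fixture at about (235,322) with the fitted hold-down at (203,322). The rack is at (328,272) with the loose hold-down at (318,262), its finger pointing up to (326,244). The carton is at (371,217), the tape at (291,243) and the bottle at (367,173).

Candidates for the hold-down:
- Loose black one, top (318,262) / side (308,240).
- Already fitted one, top (203,322).
- Orange look-alike, top (446,176) / side (450,330).

I choose the black one in the storage block and will check it in a crop.

Run:
```python
from h import *
t=dict(np.load('top.npz'));s=dict(np.load('side.npz'))
it=cv2.imread('pics/top0.png');i2=cv2.imread('pics/side0.png')
a=cv2.resize(it[230:395,160:365],(800,644),interpolation=cv2.INTER_CUBIC)[:600]
cv2.imwrite('pics/c1.png',cv2.resize(it[230:392,160:370],(778,600),interpolation=cv2.INTER_CUBIC))
cv2.imwrite('pics/c2.png',cv2.resize(i2[145:300,180:345],(639,600),interpolation=cv2.INTER_CUBIC))
for uv in [(318,262),(203,322),(300,280),(358,273)]: print(uv,ray(t,uv,28).round(1))
print(f(t),f(s),np.array(t['R']).round(3))
```

```text
(318, 262) [594.8  22.7  28. ]
(203, 322) [442.1 243.5  28. ]
(300, 280) [552.1  55.8  28. ]
(358, 273) [581.2 -64.   28. ]
465.6750919615539 493.89846352005037 [[ 0.117 -0.993 -0.003]
 [-0.968 -0.113 -0.225]
 [ 0.224  0.029 -0.974]]
```

View pics/c1.png

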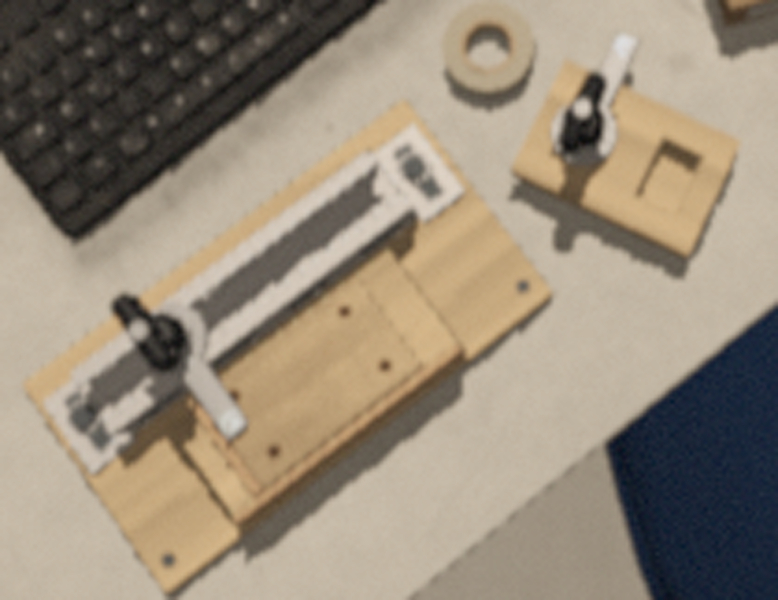

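View pics/c2.png

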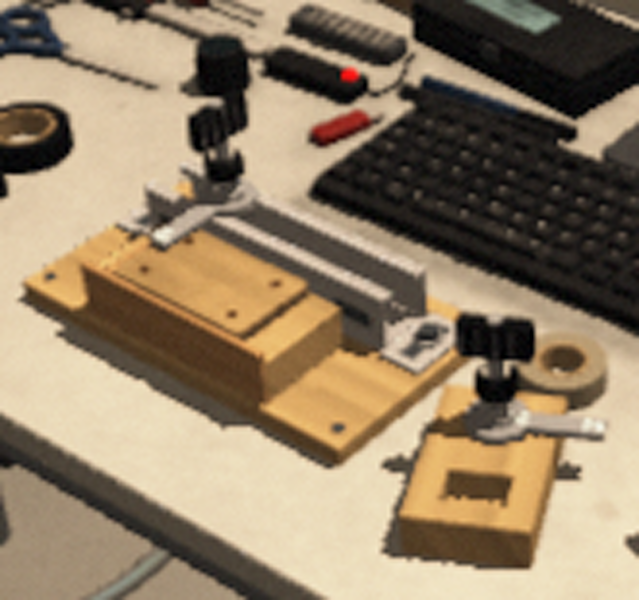

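The crop confirms the choice: a black bar grip with a steel collar and finger standing in the plywood block. The collar is at about top (318,265), the finger tip at about (328,241), and the side grip at about (308,232). Now I'll measure the hold-down, fixture and strut.

Run:
```python
from h import *
from scipy.spatial.transform import Rotation as Ro
t=dict(np.load('top.npz'));s=dict(np.load('side.npz'))
it=cv2.imread('pics/top0.png');i2=cv2.imread('pics/side0.png')
def blk(im,x0,y0,x1,y1,th):
    m=(im[y0:y1,x0:x1].max(2)<th).astype('u1'); n,l,st,c=cv2.connectedComponentsWithStats(m)
    k=1+np.argmax(st[1:,4]); ys,xs=np.nonzero(l==k); p=np.c_[xs+x0,ys+y0].astype(float)
    v=np.linalg.svd(p-p.mean(0),full_matrices=False)[2][0]
    return p.mean(0),v,st[k]
for nm,im,b in[('top',it,(305,245,330,275)),('side',i2,(292,220,325,255))]:
    for th in(50,70): print(nm,th,blk(im,*b,th))
# fixture board corners from crop
c1=lambda u,v:(u/3.705+160,v/3.704+230)
for z in(10,15):
    P=[ray(t,c1(*p),z)[:2] for p in[(28,385),(405,102),(550,293),(170,593)]]
    print(z,[p.round(1) for p in P],[np.linalg.norm(P[i]-P[(i+1)%4]).round(1) for i in range(4)],np.mean(P,0).round(1),[np.degrees(np.arctan2(*(d[::-1]))).round(1) for d in(P[1]-P[0],P[2]-P[3])])
print('finger',ray(t,c1(627,40),34),'collar',ray(t,c1(585,133),34))
P=[ray(t,c1(*p),28)[:2] for p in[(570,62),(738,150),(515,172)]];print('rack',P)
R=Ro.from_euler('xyz',status.state()['tcp_rot']).as_matrix();print(R.round(3))
A=cv2.resize(it[235:275,300:335],None,fx=10,fy=10,interpolation=cv2.INTER_CUBIC)
B=cv2.resize(i2[220:265,285:340],None,fx=8,fy=8,interpolation=cv2.INTER_CUBIC)
B=cv2.copyMakeBorder(B,0,40,0,0,0)[:400]
cv2.imwrite('pics/c3.png',np.hstack([A,B]));print(A.shape,B.shape)
```

```text
top 50 (array([316.28787879, 265.60606061]), array([-0.83501544,  0.55022651]), array([ 7, 15, 10, 11, 66], dtype=int32))
top 70 (array([317.29464286, 262.75892857]), array([-0.31263018,  0.94987492]), array([  7,   6,  11,  21, 112], dtype=int32))
side 50 (array([307.51322751, 232.21693122]), array([0.99415528, 0.10795959]), array([  6,   7,  20,  11, 189], dtype=int32))
side 70 (array([307.53395062, 237.76851852]), array([-0.02435529,  0.99970337]), array([  6,   6,  21,  29, 324], dtype=int32))
10 [array([409.7, 317.7]), array([595.8, 129.5]), array([495.3,  31.4]), array([308.2, 218.5])] [np.float64(264.6), np.float64(140.4), np.float64(264.6), np.float64(141.9)] [452.2 174.3] [np.float64(-45.3), np.float64(-45.0)]
15 [array([409.7, 316. ]), array([594.8, 128.8]), array([494.8,  31.2]), array([308.7, 217.4])] [np.float64(263.3), np.float64(139.7), np.float64(263.3), np.float64(141.2)] [452.  173.3] [np.float64(-45.3), np.float64(-45.0)]
finger [642.16672454   4.21783937  34.        ] collar [585.34610202  21.74571192  34.        ]
rack [array([626.80550528,  35.54244792]), array([586.77706388, -65.94519547]), array([559.41278411,  58.85706288])]
[[-0.    -0.961  0.275]
 [-0.001  0.275  0.961]
 [-1.     0.    -0.001]]
(400, 350, 3) (400, 440, 3)
```

View pics/c3.png

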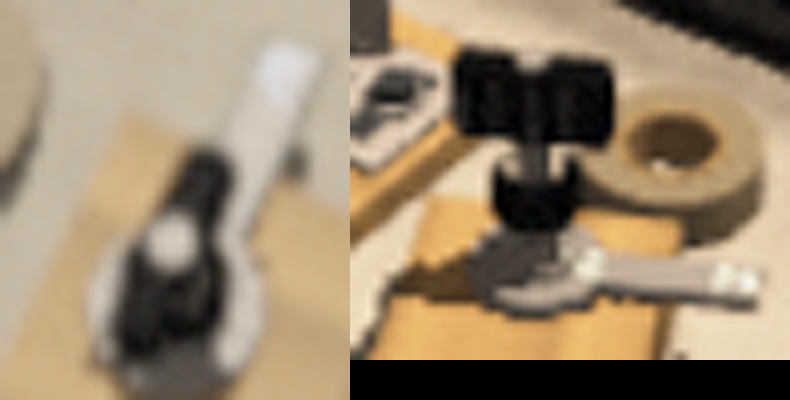

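The left half shows the stem top (white dot) at top (317.3,259) and the finger tip at about (328.8,240.5). The right half shows the bar centre at side (307.7,232). Now I'll triangulate and take brightness profiles across the strut.

Run:
```python
from h import *
t=dict(np.load('top.npz'));s=dict(np.load('side.npz'))
it=cv2.imread('pics/top0.png');i2=cv2.imread('pics/side0.png')
print('stem top',ray(t,(317.3,259),103),'side stem top',ray(s,((535-350)/8+285,220+58/8),103),'bar side',ray(s,(307.7,232),90))
a=ray(s,(285+107/8,220+97/8),90);b=ray(s,(285+260/8,220+100/8),90);print('bar ends',a,b,np.degrees(np.arctan2(*(b-a)[1::-1])),np.linalg.norm(a-b))
a=ray(t,(300+28.5,235+6),34);b=ray(t,(300+23.2,235+20),34);print('finger axis',np.degrees(np.arctan2(*(a-b)[1::-1])))
tip=ray(s,(285+(760-350)/8,220+285/8),31);print('tip side',tip, 'tip top',ray(t,(300+29.3,235+4.3),34))
# strut profile: frame with yaw -45.2, origin guess
yaw=np.radians(-45.2);ex=np.array([np.cos(yaw),np.sin(yaw)]);ey=np.array([-ex[1],ex[0]])
o=np.array([452,173.7])
# strut line guess from top crop
c1=lambda u,v:np.array((u/3.705+160,v/3.704+230))
for p in[(60,410),(95,470),(405,128),(465,185),(85,410),(418,172)]: q=ray(t,c1(*p),56)[:2]-o; print(p,(q@ex).round(1),(q@ey).round(1))
for nm,c,im in(('top',t,it),('side',s,i2)):
    g=cv2.cvtColor(im,cv2.COLOR_BGR2GRAY).astype('f4')
    ys=np.arange(-30,80,2.)
    for x0,x1 in((-5,20),(20,45),(45,65)):
        acc=0
        for x in np.arange(x0,x1,2.):
            uv=np.array([proj(c,np.r_[o+ex*x+ey*y,56]) for y in ys],'f4')
            acc=acc+cv2.remap(g,uv[None,:,0],uv[None,:,1],cv2.INTER_LINEAR)[0]
        acc/=len(np.arange(x0,x1,2.)); print(nm,x0,x1,' '.join(f'{int(y)}:{int(v)}' for y,v in zip(ys,acc)))
```

```text
stem top [586.36108079  22.01639162 103.        ] side stem top [587.98346628  20.0946148  103.        ] bar side [586.90012202  20.59035794  90.        ]
bar ends [567.38931987  23.22863941  90.        ] [607.0937361   15.71053441  90.        ] -10.722120940407494 40.40993158154999
finger axis -13.640276187489443
tip side [645.95768256   2.79034522  31.        ] tip top [645.45381322   4.4457024   34.        ]
(60, 410) -114.8 39.0
(95, 470) -117.7 1.5
(405, 128) 122.5 48.2
(465, 185) 129.5 2.1
(85, 410) -104.3 30.7
(418, 172) 113.4 23.9
top -5 20 -30:161 -28:158 -26:158 -24:159 -22:159 -20:159 -18:161 -16:165 -14:168 -12:169 -10:170 -8:170 -6:168 -4:164 -2:160 0:147 2:116 4:86 6:76 8:74 10:98 12:151 14:188 16:199 18:199 20:198 22:187 24:156 26:115 28:94 30:93 32:94 34:94 36:94 38:92 40:95 42:123 44:169 46:195 48:200 50:198 52:193 54:184 56:177 58:177 60:177 62:178 64:179 66:182 68:184 70:184 72:184 74:184 76:184 78:184
top 20 45 -30:165 -28:163 -26:164 -24:165 -22:164 -20:164 -18:164 -16:164 -14:159 -12:154 -10:157 -8:166 -6:168 -4:165 -2:160 0:146 2:114 4:85 6:73 8:67 10:96 12:154
[... 1056 characters left out ...]
-18:159 -16:155 -14:157 -12:164 -10:169 -8:167 -6:157 -4:136 -2:104 0:78 2:70 4:70 6:76 8:103 10:147 12:187 14:201 16:194 18:171 20:129 22:88 24:72 26:71 28:70 30:70 32:70 34:70 36:71 38:85 40:120 42:163 44:194 46:200 48:194 50:186 52:177 54:169 56:167 58:167 60:161 62:145 64:112 66:69 68:38 70:18 72:9 74:8 76:11 78:17
side 45 65 -30:131 -28:133 -26:138 -24:135 -22:134 -20:136 -18:138 -16:140 -14:140 -12:143 -10:143 -8:134 -6:122 -4:106 -2:88 0:75 2:70 4:70 6:77 8:106 10:150 12:189 14:199 16:187 18:159 20:115 22:81 24:70 26:69 28:70 30:70 32:70 34:70 36:71 38:84 40:120 42:165 44:197 46:202 48:196 50:184 52:167 54:158 56:157 58:157 60:157 62:150 64:126 66:81 68:44 70:24 72:12 74:8 76:10 78:15
```

>>> apply_moves --pt "0 0 -16 -12 0" --pt "0 0 -31 -24.6 0" --pt "0 0 -31 -24.6 0" --pt "0 0 -31 -24.6 0" --pt "0 0 -31 -24.6 0" --pt "0 0 -31 -24.6 0" --pt "0 0 -31 -24.6 0" --pt "0 0 -31 -24.6 0" --pt "0 0 -31 -24.6 0" --pt "0 0 -31 -24.6 0"

```text
t: 1.1
eef_pos: [392.0, 293.9, 225.6]
tcp_rot: [1.99, 1.571, -3.001]
ft_force: [1.0, 0.5, 1.1]
opening: 1.003
```

>>> apply_moves --pt "0 0 -31 -24.6 0" --pt "0 0 -31 -24.6 0" --pt "0 0 -31 -24.6 0" --pt "0 0 -31 -24.6 0" --pt "0 0 -31 -24.6 0" --pt "0 0 -31 -24.6 0" --pt "0 0 -31 -24.6 0" --pt "0 0 -28 -23 0" --pt "0 0 -15 -12 0" --pt "0 0 0 0 0"

```text
t: 2.1
eef_pos: [585.0, 23.0, 225.0]
tcp_rot: [1.789, 1.57, 3.079]
ft_force: [0.0, 0.6, -0.6]
opening: 1.002
```

```bash
cat >> h.py <<'E'
from scipy.spatial.transform import Rotation as Ro
def st(target=None,yaw=None):
    "target TCP xyz -> tool-frame shift; yaw = wanted world yaw (deg) of tool z"
    s=status.state();R=Ro.from_euler('xyz',s['tcp_rot']).as_matrix();zy=np.degrees(np.arctan2(R[1,2],R[0,2]))
    print('t',round(s['t'],2),'pos',s['eef_pos'].round(1),'zyaw',zy.round(2),'F',s['ft_force'].round(2),'M',s['moment'].round(3),'op',round(s['opening'],3),'q6',s['joints'][5].round(2))
    if target is not None: print('shift tool',(R.T@(np.array(target)-s['eef_pos'])).round(1))
    if yaw is not None: print('turn',(zy-yaw).round(2))
    return s,R
E
python3 - <<'E'
from h import *
st((587,21,84),74.2)
t=dict(np.load('top.npz'));c1=lambda u,v:np.array((u/3.705+160,v/3.704+230))
q=ray(t,c1(140,330),129)[:2];yaw=np.radians(-45.2);ex=np.array([np.cos(yaw),np.sin(yaw)]);ey=np.array([-ex[1],ex[0]]);d=q-[452,173.7];print('hd1',q,d@ex,d@ey)
E
```

```text
t 2.1 pos [585.  23. 225.] zyaw 73.89 F [ 0.05  0.63 -0.64] M [ 0.015  0.019 -0.011] op 1.002 q6 -1.36
shift tool [141.   -2.5  -1.3]
turn -0.31
hd1 [442.91707291 227.32210843] -44.44882012438085 31.338992744966028
```

The fitted hold-down measures at fixture x -44.4 (nominal -45), so the fixture estimate agrees with it. Descend and grip.

>>> apply_moves --pt "0 20 -2.5 -1.3 0" --pt "0 30 0 0 0" --pt "0 30 0 0 0" --pt "0.5 25 0 0 0" --pt "0.6 20 0 0 0" --pt "0.6 10 0 0 0" --pt "0.6 6 0 0 0" --pt "0.6 0 0 0 0" --pt "0.6 0 0 0 0"

```text
t: 3.0
eef_pos: [586.6, 22.9, 85.4]
tcp_rot: [-1.288, 1.57, 0.004]
ft_force: [0.7, 0.0, 0.0]
opening: 0.555
```

Run:
```python
from h import *
st((587,21,84),74.2)
A=grab('top')[1];B=grab('side')[1]
A=cv2.resize(A[230:290,290:350],(480,480),interpolation=cv2.INTER_CUBIC);B=cv2.resize(B[205:265,285:325],(320,480),interpolation=cv2.INTER_CUBIC)
cv2.imwrite('pics/g1.png',np.hstack([A,B]))
```

```text
t 3.0 pos [586.6  22.9  85.4] zyaw 74.04 F [0.73 0.03 0.03] M [ 0.051 -0.022  0.013] op 0.555 q6 -1.37
shift tool [ 1.4 -0.9 -1.7]
turn -0.16
```

View pics/g1.png

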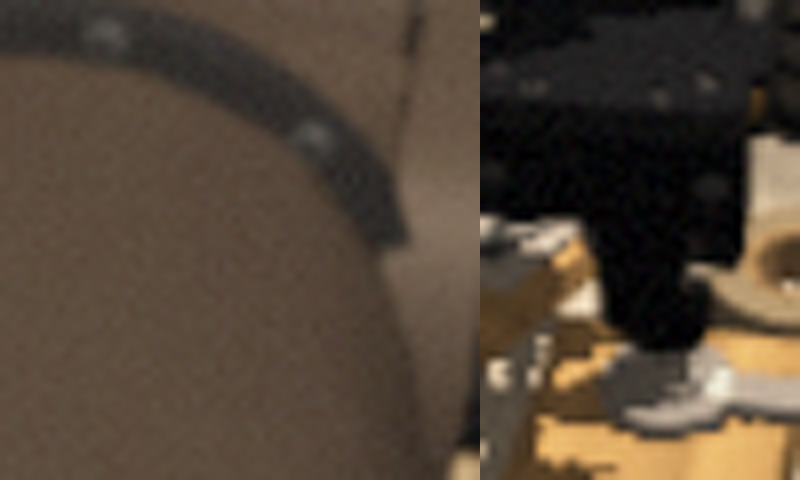

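The picture shows the fingers either side of the bar above the cup, with the arm hiding the top view. Correct the offset and close.

>>> apply_moves --pt "0.7 1 -0.9 -1.7 0" --pt "0.78 0 0 0 0" --pt "0.82 0 0 0 0" --pt "0.86 0 0 0 0" --pt "0.9 0 0 0 0" --pt "1 0 0 0 0" --pt "1 0 0 0 0" --pt "1 0 0 0 0" --pt "1 0 0 0 0"

```text
t: 4.0
eef_pos: [586.7, 20.8, 83.5]
tcp_rot: [1.251, 1.571, 2.543]
ft_force: [0.2, -0.6, -1.1]
opening: 0.125
```

```bash
python3 -c "
from h import *
st((587,21,84),74.2)"
```

```text
t 4.0 pos [586.7  20.8  83.5] zyaw 74.03 F [ 0.18 -0.6  -1.11] M [ 0.053 -0.056  0.002] op 0.125 q6 -1.37
shift tool [-0.5 -0.2  0.3]
turn -0.17
```

>>> apply_moves --pt "1 -3 0 0 0" --pt "1 -6 0 0 0" --pt "1 -10 0 0 0" --pt "1 -15 0 0 0" --pt "1 -20 0 0 0" --pt "1 -20 0 0 0" --pt "1 -15 0 0 0" --pt "1 -6 0 0 0" --pt "1 0 0 0 0"

```text
t: 4.9
eef_pos: [587.0, 20.7, 179.7]
tcp_rot: [-1.311, 1.569, -0.019]
ft_force: [-0.1, -0.2, -2.3]
opening: 0.127
```

Run:
```python
from h import *
o=np.array([452,173.7]);yaw=np.radians(-45.2);ex=np.array([np.cos(yaw),np.sin(yaw)]);ey=np.array([-ex[1],ex[0]])
p=o+35*ex+(31.1+39.5+10)*ey;print(p)
st((*p,180),44.8)
A=grab('side')[1]
cv2.imwrite('pics/l1.png',cv2.resize(A[170:290,260:360],(600,720)[::1],interpolation=cv2.INTER_CUBIC)[:600])
```

```text
[533.85359871 205.65854154]
t 4.9 pos [587.   20.7 179.7] zyaw 74.02 F [-0.1  -0.17 -2.27] M [-0.071  0.075  0.036] op 0.127 q6 -1.37
shift tool [ -0.4 102.  163.2]
turn 29.22
```

View pics/l1.png

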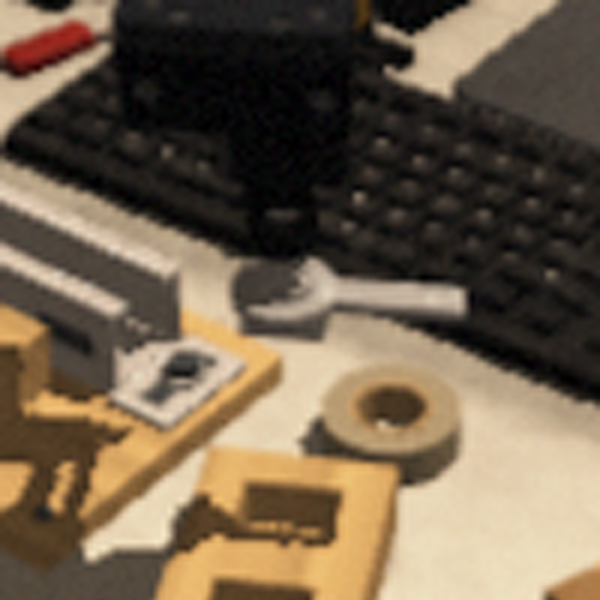

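The hold-down is held and out of the rack with both pockets empty. Its finger tip is at about side (337.8,220). Carry it to the staging point behind the strut.

>>> apply_moves --pt "1 0 11 17.6 0" --pt "1 0 20 32 0" --pt "1 0 20 32 0" --pt "1 0 20 32 0" --pt "1 0 20 32 0" --pt "1 0 11 17.6 0" --pt "1 0 0 0 7.3" --pt "1 0 0 0 7.3" --pt "1 0 0 0 7.3" --pt "1 0 0 0 7.3"

```text
t: 5.95
eef_pos: [533.2, 205.7, 177.6]
tcp_rot: [2.553, 1.569, -2.953]
ft_force: [0.3, 0.5, -1.6]
opening: 0.125
```

Run:
```python
from h import *
s=dict(np.load('side.npz'));p=ray(s,(337.8,220),127.3);d=p[:2]-[587,20.7];print('finger yaw in hand',np.degrees(np.arctan2(d[1],d[0])),np.hypot(*d),'expected -15.98')
st((533.85,205.66,103.5),44.8)
c,A=grab('side','s2.png');cv2.imwrite('pics/l2.png',cv2.resize(A[120:270,200:360],(640,600),interpolation=cv2.INTER_CUBIC))
```

```text
finger yaw in hand -15.625621474391357 62.9709980867785 expected -15.98
t 5.95 pos [533.2 205.7 177.6] zyaw 44.53 F [ 0.25  0.48 -1.59] M [-0.059  0.018  0.006] op 0.125 q6 -0.52
shift tool [74.1 -0.6  0.5]
turn -0.27
```

View pics/l2.png

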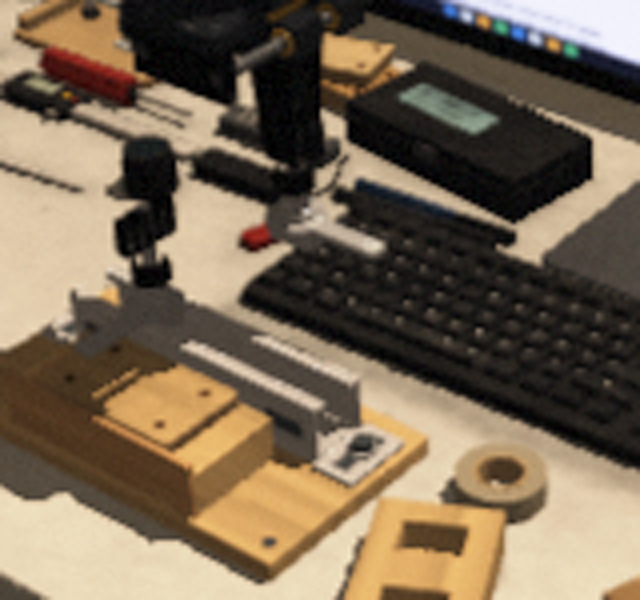

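The finger points along the strut and everything round about stands clear. Lower it behind the strut for the feel.

>>> apply_moves --pt "1 10 0 0.5 0" --pt "1 18 0 0 0" --pt "1 18 0 0 0" --pt "1 14 0 0 0" --pt "1 9 0 0 0" --pt "1 5 0 0 0" --pt "1 0 0 0 0"

```text
t: 6.7
eef_pos: [533.8, 206.0, 103.9]
tcp_rot: [2.545, 1.57, -2.955]
ft_force: [0.1, -0.6, -1.4]
opening: 0.124
```

>>> apply_moves --pt "1 0 0 -2 0" --pt "1 0 0 -2 0" --pt "1 0 0 -1 0" --pt "1 0 0 -1 0" --pt "1 0 0 0 0"

```text
t: 7.2
eef_pos: [529.7, 201.8, 104.9]
tcp_rot: [-0.347, 1.57, 0.436]
ft_force: [-0.5, -0.1, -1.5]
opening: 0.124
```

```bash
cat >> h.py <<'E'
o=np.array([452,173.7]);_y=np.radians(-45.2);ex=np.array([np.cos(_y),np.sin(_y)]);ey=np.array([-ex[1],ex[0]])
def fx():
    s,R=st();d=s['eef_pos'][:2]-o;F=s['ft_force'][:2];print('fix x,y',(d@ex).round(2),(d@ey).round(2),'Fx,Fy',(F@ex).round(2),(F@ey).round(2))
E
python3 -c "
from h import *
fx()"
```

```text
t 7.2 pos [529.7 201.8 104.9] zyaw 44.83 F [-0.54 -0.08 -1.51] M [-0.06  -0.036  0.008] op 0.124 q6 -0.54
fix x,y 34.8 74.9 Fx,Fy -0.32 -0.45
```

>>> apply_moves --pt "1 1 0 -1 0" --pt "1 0 0 -1 0" --pt "1 0 0 -1 0"

```text
t: 7.5
eef_pos: [527.5, 199.7, 103.6]
tcp_rot: [1.585, 1.571, 2.368]
ft_force: [-0.0, 0.3, -2.4]
opening: 0.122
```

>>> apply_moves --pt "1 0 0 -1 0"

```text
t: 7.6
eef_pos: [527.3, 199.3, 103.7]
tcp_rot: [-0.206, 1.569, 0.576]
ft_force: [3.1, 5.1, -4.3]
opening: 0.121
```

>>> apply_moves --pt "1 0 0 -0.5 0"

```text
t: 7.7
eef_pos: [527.2, 199.2, 103.8]
tcp_rot: [-0.21, 1.568, 0.572]
ft_force: [4.4, 6.3, -4.8]
opening: 0.126
```

```bash
python3 -c "
from h import *
fx()"
```

```text
t 7.7 pos [527.2 199.2 103.8] zyaw 44.8 F [ 4.41  6.3  -4.79] M [ 1.339 -0.86   0.009] op 0.126 q6 -0.54
fix x,y 34.91 71.36 Fx,Fy -1.36 7.56
```

Contact is at about fixture y 71.6, which puts the slot centre at about 32.0 (top camera 31.9, side 30.4). Back off, rise and move over the slot.

>>> apply_moves --pt "1 0 0 2 0" --pt "1 0 0 3 0" --pt "1 -10 0 0 0" --pt "1 -18 0 0 0" --pt "1 -12 0 0 0" --pt "1 0 0 -20 0" --pt "1 0 0 -20 0" --pt "1 0 0 -3 0" --pt "1 0 0 0 0"

```text
t: 8.6
eef_pos: [499.8, 171.8, 144.3]
tcp_rot: [-0.477, 1.57, 0.305]
ft_force: [0.4, 0.5, -1.4]
opening: 0.124
```

```bash
python3 -c "
from h import *
fx();fx()
p=o+35*ex+31.9*ey;st((*p,130),44.8)"
```

```text
t 8.6 pos [499.8 171.8 144.3] zyaw 44.79 F [ 0.42  0.53 -1.43] M [-0.054  0.011 -0.008] op 0.124 q6 -0.58
fix x,y 35.02 32.54 Fx,Fy -0.08 0.67
t 8.6 pos [499.8 171.8 144.3] zyaw 44.79 F [ 0.42  0.53 -1.43] M [-0.054  0.011 -0.008] op 0.124 q6 -0.58
fix x,y 35.02 32.54 Fx,Fy -0.08 0.67
t 8.6 pos [499.8 171.8 144.3] zyaw 44.79 F [ 0.42  0.53 -1.43] M [-0.054  0.011 -0.008] op 0.124 q6 -0.58
shift tool [14.3  0.  -0.7]
turn -0.01
```

>>> apply_moves --pt "1 9 0 -0.6 0" --pt "1 9 0 0 0" --pt "1 2 0 0 0" --pt "1 1 0 0 0" --pt "1 1 0 0 0"

```text
t: 9.1
eef_pos: [499.2, 171.6, 121.4]
tcp_rot: [2.148, 1.571, 2.931]
ft_force: [-0.2, -0.4, -3.3]
opening: 0.124
```

>>> apply_moves --pt "1 1 0 0 0" --pt "1 1 0 0 0"

```text
t: 9.3
eef_pos: [499.2, 171.5, 119.7]
tcp_rot: [-0.437, 1.57, 0.346]
ft_force: [-0.6, -0.6, -1.6]
opening: 0.127
```

>>> apply_moves --pt "1 1 0 0 0" --pt "1 1 0 0 0"

```text
t: 9.5
eef_pos: [499.2, 171.5, 117.7]
tcp_rot: [-0.305, 1.57, 0.478]
ft_force: [-0.4, 0.2, -2.8]
opening: 0.123
```

```bash
python3 -c "
from h import *
fx()"
```

```text
t 9.5 pos [499.2 171.5 117.7] zyaw 44.82 F [-0.41  0.22 -2.78] M [-0.008  0.008 -0.037] op 0.123 q6 -0.58
fix x,y 34.82 31.91 Fx,Fy -0.45 -0.13
```

The head entered the slot with no contact force. Continue until the collar lands.

>>> apply_moves --pt "1 2 0 0 0" --pt "1 1.5 0 0 0" --pt "1 1 0 0 0"

```text
t: 9.8
eef_pos: [499.1, 171.4, 113.0]
tcp_rot: [2.03, 1.571, 2.812]
ft_force: [0.2, 0.5, -1.4]
opening: 0.124
```

>>> apply_moves --pt "1 1 0 0 0" --pt "1 1 0 0 0"

```text
t: 10.0
eef_pos: [499.2, 171.5, 111.2]
tcp_rot: [-0.056, 1.571, 0.726]
ft_force: [-0.8, 0.2, 2.7]
opening: 0.122
```

>>> apply_moves --pt "1 1 0 0 0" --pt "1 0 0 0 0"

```text
t: 10.2
eef_pos: [499.2, 171.5, 110.3]
tcp_rot: [-0.426, 1.57, 0.357]
ft_force: [-2.6, -0.4, 3.0]
opening: 0.126
```

```bash
python3 -c "
from h import *
fx()"
```

```text
t 10.2 pos [499.2 171.5 110.3] zyaw 44.83 F [-2.6  -0.36  3.02] M [-0.118  0.318  0.034] op 0.126 q6 -0.58
fix x,y 34.83 31.91 Fx,Fy -1.57 -2.1
```

>>> apply_moves --pt "1 1 0 0 0" --pt "1 1 0 0 0" --pt "1 1 0 0 0" --pt "1 0 0 0 0"

```text
t: 10.6
eef_pos: [499.2, 171.5, 107.3]
tcp_rot: [-0.179, 1.571, 0.603]
ft_force: [-2.6, -0.6, 7.1]
opening: 0.126
```

>>> apply_moves --pt "1 1 0 0 0" --pt "1 0 0 0 0"

```text
t: 10.8
eef_pos: [499.2, 171.5, 106.4]
tcp_rot: [-0.336, 1.57, 0.447]
ft_force: [-2.2, -0.8, 7.6]
opening: 0.125
```

```bash
python3 -c "
from h import *
fx()"
```

```text
t 10.8 pos [499.2 171.5 106.4] zyaw 44.83 F [-2.23 -0.79  7.57] M [-0.13   0.47   0.017] op 0.125 q6 -0.58
fix x,y 34.79 31.94 Fx,Fy -1.01 -2.14
```

>>> apply_moves --pt "1 0.3 0 -0.4 0" --pt "1 0 0 -0.2 0" --pt "1 0 0 0 0"

```text
t: 11.1
eef_pos: [499.1, 171.4, 106.3]
tcp_rot: [-0.277, 1.569, 0.506]
ft_force: [-1.6, 2.0, 7.9]
opening: 0.127
```

```bash
python3 -c "
from h import *
fx()"
```

```text
t 11.1 pos [499.1 171.4 106.3] zyaw 44.82 F [-1.63  2.02  7.85] M [0.378 0.324 0.044] op 0.127 q6 -0.58
fix x,y 34.83 31.79 Fx,Fy -2.59 0.26
```

>>> apply_moves --pt "1 0 0 0 4" --pt "1 0 0 0 6" --pt "1 0 0 0 6" --pt "1 0 0 0 6" --pt "1 0 0 0 6"

```text
t: 11.6
eef_pos: [500.1, 171.3, 106.6]
tcp_rot: [-0.109, 1.567, 0.181]
ft_force: [2.3, -0.5, 7.1]
opening: 0.126
```

```bash
python3 -c "
from h import *
fx()"
```

```text
t 11.6 pos [500.1 171.3 106.6] zyaw 16.59 F [ 2.27 -0.45  7.12] M [-0.202 -0.443  0.047] op 0.126 q6 -0.08
fix x,y 35.62 32.42 Fx,Fy 1.92 1.29
```

>>> apply_moves --pt "1 0 0 0 7" --pt "1 0 0 0 7" --pt "1 0 0 0 7" --pt "1 0 0 0 7"

```text
t: 12.0
eef_pos: [500.2, 171.1, 106.6]
tcp_rot: [0.326, 1.567, 0.126]
ft_force: [3.2, -1.2, 7.0]
opening: 0.124
```

```bash
python3 -c "
from h import *
fx();p=o+35*ex+31.9*ey;st((*p,106.3))"
```

```text
t 12.0 pos [500.2 171.1 106.6] zyaw -11.45 F [ 3.17 -1.16  7.  ] M [-0.51  -0.407  0.054] op 0.124 q6 0.4
fix x,y 35.78 32.35 Fx,Fy 3.05 1.43
t 12.0 pos [500.2 171.1 106.6] zyaw -11.45 F [ 3.17 -1.16  7.  ] M [-0.51  -0.407  0.054] op 0.124 q6 0.4
shift tool [ 0.3  0.1 -0.9]
```

>>> apply_moves --pt "1 0 0 0 7" --pt "1 0 0 0 7" --pt "1 0 0 0 7" --pt "1 0 0 0 6"

```text
t: 12.4
eef_pos: [500.0, 171.0, 106.5]
tcp_rot: [0.742, 1.568, 0.071]
ft_force: [2.5, -1.9, 7.3]
opening: 0.127
```

```bash
python3 -c "
from h import *
fx()"
```

```text
t 12.4 pos [500.  171.  106.5] zyaw -38.44 F [ 2.45 -1.95  7.27] M [-0.67  -0.252  0.063] op 0.127 q6 0.88
fix x,y 35.74 32.12 Fx,Fy 3.11 0.37
```

>>> apply_moves --pt "1 0 0 0 4" --pt "1 0 0 0 3" --pt "1 0 0 0 0"

```text
t: 12.7
eef_pos: [499.9, 171.0, 106.5]
tcp_rot: [0.878, 1.568, 0.088]
ft_force: [1.2, -1.5, 7.3]
opening: 0.124
```

```bash
python3 -c "
from h import *
fx()"
```

```text
t 12.7 pos [499.9 171.  106.5] zyaw -45.27 F [ 1.21 -1.51  7.34] M [-0.572 -0.121  0.026] op 0.124 q6 1.0
fix x,y 35.66 32.03 Fx,Fy 1.92 -0.2
```

At 90° without a stop yet. Creep on to find it.

>>> apply_moves --pt "1 0 0 0 1.5" --pt "1 0 0 0 1" --pt "1 0 0 0 0"

```text
t: 13.0
eef_pos: [499.8, 171.0, 106.5]
tcp_rot: [0.909, 1.568, 0.076]
ft_force: [1.2, -1.4, 6.6]
opening: 0.124
```

```bash
python3 -c "
from h import *
fx()"
```

```text
t 13.0 pos [499.8 171.  106.5] zyaw -47.7 F [ 1.19 -1.36  6.55] M [-0.649 -0.117  0.061] op 0.124 q6 1.04
fix x,y 35.65 32.0 Fx,Fy 1.81 -0.11
```

>>> apply_moves --pt "1 0 0 0 1" --pt "1 0 0 0 1" --pt "1 0 0 0 0"

```text
t: 13.3
eef_pos: [499.9, 171.0, 106.4]
tcp_rot: [0.941, 1.568, 0.073]
ft_force: [1.2, -1.6, 7.5]
opening: 0.121
```

```bash
python3 -c "
from h import *
fx()"
```

```text
t 13.3 pos [499.9 171.  106.4] zyaw -49.69 F [ 1.19 -1.59  7.52] M [-0.576 -0.183  0.058] op 0.121 q6 1.07
fix x,y 35.66 32.05 Fx,Fy 1.97 -0.28
```

>>> apply_moves --pt "1 0 0 0 1" --pt "1 0 0 0 1" --pt "1 0 0 0 0"

```text
t: 13.6
eef_pos: [500.1, 171.0, 106.5]
tcp_rot: [0.976, 1.567, 0.073]
ft_force: [1.8, -2.9, 6.6]
opening: 0.122
```

```bash
python3 -c "
from h import *
fx()"
```

```text
t 13.6 pos [500.1 171.  106.5] zyaw -51.69 F [ 1.76 -2.85  6.63] M [-0.631 -0.403  0.092] op 0.122 q6 1.11
fix x,y 35.85 32.23 Fx,Fy 3.26 -0.76
```

>>> apply_moves --pt "1 0 0 0 1" --pt "1 0 0 0 0.5" --pt "1 0 0 0 0"

```text
t: 13.9
eef_pos: [500.3, 170.9, 106.5]
tcp_rot: [0.984, 1.567, 0.056]
ft_force: [3.2, -2.7, 6.3]
opening: 0.124
```

```bash
python3 -c "
from h import *
fx()"
```

```text
t 13.9 pos [500.3 170.9 106.5] zyaw -53.16 F [ 3.17 -2.75  6.32] M [-0.74  -0.584  0.144] op 0.124 q6 1.13
fix x,y 36.01 32.35 Fx,Fy 4.18 0.32
```

The stop is felt: Mz rose from 0.06 to 0.14 N m at about 97°, well under 0.4. Let it spring up.

>>> apply_moves --pt "1 -0.7 0 0 -0.5" --pt "1 -0.7 0 0 0" --pt "1 -0.6 0 0 0" --pt "1 0 0 0 0"

```text
t: 14.3
eef_pos: [500.1, 171.1, 108.3]
tcp_rot: [1.033, 1.567, 0.114]
ft_force: [4.3, -2.4, 4.6]
opening: 0.124
```

```bash
python3 -c "
from h import *
fx()"
```

```text
t 14.3 pos [500.1 171.1 108.3] zyaw -52.67 F [ 4.34 -2.41  4.6 ] M [-0.568 -0.972  0.11 ] op 0.124 q6 1.12
fix x,y 35.78 32.29 Fx,Fy 4.77 1.38
```

>>> apply_moves --pt "1 -0.5 0 0 0" --pt "1 0 0 0 0"

```text
t: 14.5
eef_pos: [500.1, 171.1, 108.5]
tcp_rot: [1.035, 1.568, 0.116]
ft_force: [6.0, -1.1, -0.2]
opening: 0.125
```

>>> apply_moves --pt "1 -0.5 0 0 0" --pt "1 0 0 0 0"

```text
t: 14.7
eef_pos: [500.1, 171.1, 108.5]
tcp_rot: [1.028, 1.568, 0.109]
ft_force: [7.7, -0.7, -5.7]
opening: 0.121
```

```bash
python3 -c "
from h import *
fx()"
```

```text
t 14.7 pos [500.1 171.1 108.5] zyaw -52.67 F [ 7.65 -0.71 -5.74] M [-0.398 -1.535  0.071] op 0.121 q6 1.12
fix x,y 35.74 32.25 Fx,Fy 5.89 4.93
```

The head met the lips: Fz dropped sharply at TCP z 108.5, as predicted. Ease off the load and release.

>>> apply_moves --pt "1 0.5 0.3 0.4 0" --pt "1 0 0 0 0" --pt "0.85 0 0 0 0" --pt "0.8 0 0 0 0" --pt "0.7 0 0 0 0" --pt "0.6 0 0 0 0" --pt "0.6 0 0 0 0"

```text
t: 15.4
eef_pos: [499.0, 170.9, 108.3]
tcp_rot: [-2.404, 1.57, 2.959]
ft_force: [0.2, -0.3, 0.5]
opening: 0.378
```

```bash
python3 -c "
from h import *
fx()"
```

```text
t 15.4 pos [499.  170.9 108.3] zyaw -52.67 F [ 0.17 -0.34  0.51] M [-0.078  0.124  0.013] op 0.378 q6 1.12
fix x,y 35.08 31.4 Fx,Fy 0.36 -0.12
```

>>> apply_moves --pt "0.6 -5 0 0 0" --pt "0.6 -15 0 0 0" --pt "0.6 -30 0 0 0" --pt "0.6 -35 0 0 0" --pt "0.6 -30 0 0 0" --pt "0.6 -10 0 0 0"

```text
t: 16.0
eef_pos: [499.9, 171.1, 236.5]
tcp_rot: [1.144, 1.566, 0.225]
ft_force: [-0.8, 0.3, 0.1]
opening: 0.399
```

>>> apply_moves --pt "0.6 0 7 -20 0" --pt "0.6 0 12 -35 0" --pt "0.6 0 12 -35 0" --pt "0.6 0 12 -35 0" --pt "0.6 0 12 -35 0" --pt "0.6 0 12 -35 0" --pt "0.6 0 12 -35 0" --pt "0.6 0 12 -35 0" --pt "0.6 0 7 -20 0" --pt "0.6 0 0 0 0"

```text
t: 17.0
eef_pos: [403.0, 458.8, 232.4]
tcp_rot: [-1.824, 1.57, -2.741]
ft_force: [-0.3, 0.2, 0.1]
opening: 0.4
```

Run:
```python
from h import *
st()
A=grab('top','tf.png')[1];B=grab('side','sf.png')[1]
A=cv2.resize(A[235:385,160:360],(400,300),interpolation=cv2.INTER_CUBIC);A=cv2.resize(A,(800,600),interpolation=cv2.INTER_CUBIC)
cv2.imwrite('pics/f1.png',A);cv2.imwrite('pics/f2.png',cv2.resize(B[140:300,170:345],(656,600),interpolation=cv2.INTER_CUBIC))
```

```text
t 17.0 pos [403.  458.8 232.4] zyaw -52.52 F [-0.35  0.17  0.1 ] M [-0.102  0.188 -0.05 ] op 0.4 q6 1.66
```

View pics/f1.png

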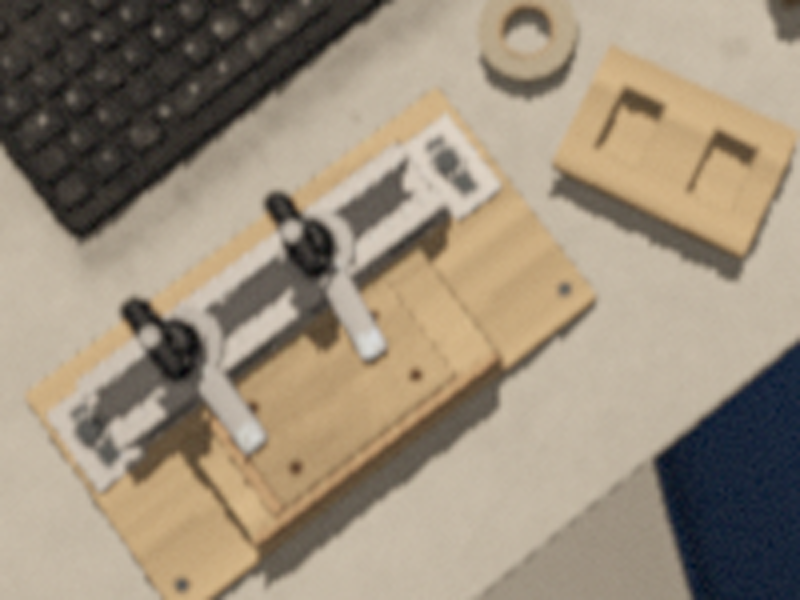

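View pics/f2.png

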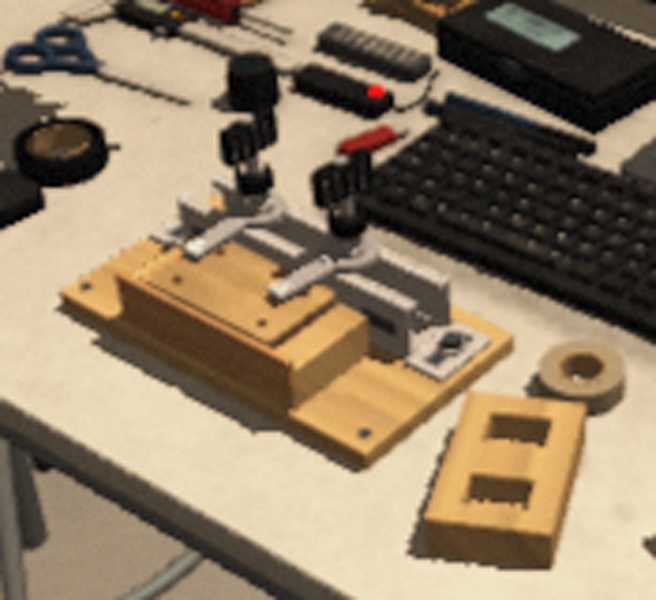

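Both views show the second hold-down upright, parallel to the first, its finger over the plate with the tip at about crop (372,347). The plate, tape and rack look unmoved. One numeric check, then hand in.

Run:
```python
from h import *
t=dict(np.load('top.npz'));s=dict(np.load('side.npz'))
cv=lambda u,v:(160+u/4,235+v/4)
for n,p in(('hd2',(292,232)),('hd1',(150,335))):
    d=ray(t,cv(*p),129)[:2]-o; print(n,(d@ex).round(1),(d@ey).round(1))
a=ray(t,cv(372,350),62)[:2];d=a-(o+35*ex+31.9*ey);print('finger yaw rel fixture',np.degrees(np.arctan2(d@ey,d@ex)).round(1),np.hypot(*d).round(1))
A=cv2.imread('pics/top0.png');B=cv2.imread('pics/tf.png')
D=cv2.absdiff(A,B).max(2)>40
n,l,S,c=cv2.connectedComponentsWithStats(D.astype('u1'));print([(S[k].tolist()) for k in range(1,n) if S[k,4]>15])
env.job_done()
```

```text
hd2 35.1 30.5
hd1 -44.5 32.2
finger yaw rel fixture -97.8 59.7
[[310, 249, 16, 36, 346], [0, 267, 68, 83, 2988], [226, 283, 31, 43, 489], [309, 290, 7, 8, 43], [112, 362, 6, 8, 34], [37, 369, 93, 111, 6151], [104, 372, 16, 11, 57], [109, 378, 18, 20, 268]]
the job is handed in; nothing more can be done
```

The second hold-down is fitted to the strut at fixture x of about 35 mm (allowed 15 to 48), and I handed the job in at about 17 s of the 61 s. No verdict was reported.

**What I did**
- I drew the hold-down straight up out of its storage block.
- I felt the strut's back with the collar at about 7.6 N. That put the slot centre about 32 mm to the +y side of my camera-based fixture centre.
- The head went lengthwise into the slot with no contact force.
- I pressed with about 10 N and turned it clockwise about 97° until it stopped. Torque at the stop was about 0.14 N m, under the 0.4 limit.
- I let it spring up until the head met the lips, then released it and moved the arm away.

**Last checks**
- **Head caught:** the head met the lips at the predicted height, with the force swinging to about -6 N.
- **Finger:** both cameras show the hold-down upright with its finger over the plate, measured at about 98° clockwise of the strut.
- **Surroundings:** the plate, tape and storage block look unmoved in the cropped views. A before-and-after comparison of the top view found changes at the hold-down, the storage pocket and the fixture. The others, at the left of the picture, I put down to the parked arm and its shadow without checking further.

**Disagreements:** the cameras put the slot centre at 31.9 mm (top) and 30.4 mm (side), against about 32 mm by feel. In the final top view the new stem also read about 1.7 mm off the first one across the strut. I put both down to calibration and pixel error.

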